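# Roll a labelled tube half a turn onto the reader's line and scan it

### The arm

A 6-joint arm with a two-finger parallel gripper is mounted at the origin on a cart in front of the work surface, level with it; the furniture and walls round the work are solid. World frame = base frame: x ahead of the robot, y to its left, z up, the work surface at z = 0. Lengths are in m, angles in degrees, forces in N, time in s.
With the tool pointing down it reaches from about 0.375 to 0.9 m from the base axis. Payload 3.1 kg.
Tool frame: the origin (TCP) lies on the centre line of the jaws, within the pads' length; the fingertips stand 25 mm ahead of it and the grasp point (between the pads) lies 6 mm ahead of it; z points along the fingers, y is the line along which they close (so a half turn about z gives the same grasp; the last joint's range is limited). The gripper opens to 87 mm and grips with 3 to 60 N. Pads are 19 mm wide; open, the fingers measure 117 mm over their backs; the gripper's body (75 mm by 190 mm) begins 51 mm behind the grasp point.
Start: joints at [55.72, 30.224, 82.088, -0, 67.689, -10.227], TCP at [0.255, 0.571, 0.248] pointing down, gripper open.
Joint ranges: [-176.69, 176.69], [-43.24, 126.21], [12.49, 139.97], [-82, 262], [0, 151.66], [-163.58, 163.58]. Speed limits (degrees/s): [159.86, 159.86, 180, 180, 180, 180].

### API

Orientations are given as a 3x3 rotation matrix whose columns are the frame's x, y, z axes.
In Python, from rig import read_state, capture, camera_params, hand_in gives the robot as it stands.
- The arm moves only by the tool apply_moves, never from a script. Its argument "rows" is a list of rows, each an object of numbers: "x", "y", "z": the shift along the tool's x, y, z in mm; "rx", "ry", "rz": the turn, a rotation vector about the tool's x, y, z in units of 6 degrees (1.0 is 6 degrees); "claw": the closure in counts, from 0 (fully open) to 255 (shut). A call has 1 to 10 rows; each row is the pose to reach, as a shift and turn from the pose commanded when the call began, along the tool's axes at that moment; what a row does not reach only later rows make up. A row lasts 1/8 s, in which the tool goes at most 62.5 mm and 10.7 degrees, less where a joint would pass 70% of its speed; a pose out of reach is approached as far as the arm can. A call with a gripper value outside its range is refused whole. The fingers move at their own pace and stop on an object; the grip force is fixed at half the most. Time passes only in rows, so rows that repeat a pose let the fingers close. It gives the time, the measured TCP pose, the force, the opening and the grip force at its end, in the units of the state.
- read_state(): the state, without advancing time (a new reading comes with each control period).
- capture(name): name is "scene" or "side" or "wrist"; returns (picture, depth): 480x640x3 uint8, red, green, blue; 480x640 float32, m along the optical axis (not along the pixel's ray), 0 where there is no reading.
- camera_params(name): a dict with "fx", "fy", "cx", "cy" (pixels), "D" ([k1, k2, p1, p2, k3] as OpenCV has them; the pictures are not rectified), "xyz" and "orientation" of the camera in the world. Camera axes: x right, y up, looking along -z (the intrinsics and any distortion apply to the point x, -y, -z); pixel columns grow to the right and rows downward; lengths in m; the calibration is good to about 2 mm. A picture is of the moment at which its call begins: read the wrist's pose just before it. camera_params takes no time and is no camera call; for the wrist camera it gives the pose at the moment of the call.
- hand_in(): hands the job in; it is judged then, once.
The state is a dict: "time_s": time; "joint_positions": joint angles; "qvel": joint speeds; "tau": joint torques, N m; "position": TCP position; "tcp_rot": TCP orientation; "force": force on the tool from outside, world axes, zero at the start; "moment": the same for the moment, N m; "opening": opening from 0.0 (shut) to 1.0 (fully open); "grasp_force": force on a finger pad.
Only numpy, scipy, OpenCV 4.12 (cv2) and the standard library are available. Lean on these libraries where they do the work, as an engineer would, in place of code of your own. Each camera call takes 0.05 s, during which the arm holds its last target. There are 200 camera calls.

### The job

Scan the orange-capped tube: push its top sideways with the fingertips, without picking it up, so that it rolls across the reader's rubber bed from its white load line to the orange-edged read line in the middle and settles in the slot there with its bar-code label turned face down. Then press the blue read key fully down and let it go. Leave the blue-capped tube lying at its load line and the things round the reader where they are.

Things in the scene. Friction and masses are not known exactly. Their poses are not given: they have to be found in the camera images.
- reader: tube reader, fixed: white housing 130 x 246 mm with a black rubber rolling bed. Origin on the bench under the middle of the read slot; z up, x along the slot (roughly away from the robot), y across the bed. Bed top level, 34 mm high, x -38..38, y -84..84 mm, 6 mm lips at the y ends, white load lines at y +-46.5 mm; housing 12 mm lower before and behind it. Control pod at y -97..-147 mm, 40 mm high
- read_line (a point): middle of the read line, level with the bed's top; axes as the reader's. The line is an open slot along x, 14 mm wide, as long as the bed is wide, with an orange stripe along each edge and dark glass 7 mm down in it. A tube rolled onto it sinks 1.8 mm until its barrel rests on both slot edges, its axis then 13.1 mm above the bed's top
- tube_orange: the tube to scan: lying 50 ml conical tube, tan contents, orange cap, about 50 g, 111 mm long. Origin at its tip, z along its axis to the cap, x out through the middle of its bar-code label. Barrel round, 29.8 mm in diameter, 17 to 98 mm from the tip; cap 34.5 mm in diameter, over the bed's front edge (robot side), 5 mm clear of it. Starts label up, within 5 mm of either load line
- tube_orange_mid (a point): point on the orange-capped tube's axis, 57 mm from the tip; 14.9 mm above the flat bed. Label 52 mm long, 46 degrees either side of the tube's x. Load line to read line is half a turn if it rolls without slipping (friction 0.6). Fingertips on its top with 2 to 6 N, moved sideways, roll it at half their speed; shoved low at the side it may slide unturned. The rubber stops a slow roll in a few mm
- tube_blue: the next sample, to be left alone: the same kind of tube with white contents and a blue cap, lying label up within 5 mm of the other load line. Origin and axes as for the orange-capped tube
- tube_blue_mid (a point): point on the axis of the blue-capped tube, 57 mm from its tip
- read_key (a joint): travel of the blue read key, straight down: 0 up, 0.006 m fully pressed. A spring lifts it: it starts to move at 1.2 N and is fully down at 4 N
- read_key_top (a point): middle of the top of the blue read key, a round key 24 mm in diameter in a black collar 40 mm across on the control pod (18 mm nearer the robot than the slot's middle). The key's top stands 58 mm above the bench, 6 mm proud of the collar when up
- petri: loose closed petri dish with red contents, 60 mm across, 14 mm high, to the right of the reader; origin at the centre of its underside
- tape: loose roll of cream marking tape, 62 mm across, 19 mm high, to the left of the reader; origin at the centre of its underside
- pen_black: loose marker pen with black cap, 134 mm long, lying to the left of the reader; origin at the middle of its underside
Mind the look-alikes: they are no part of the job. Leave any green or yellow look-alike of the tube_orange alone.

How it is judged:
By the outcome, as a careful person would: the job done as asked, in the order asked, and still so for the second after the job is handed in, with the robot touching nothing.
It also fails if it takes over 53 s, if anything falls off the work surface, if the arm or the gripper's body presses on something with over 40 N, if the wrist force passes 120 N, or if a joint passes its speed limit or range.

## Working session

There is one attempt and no reset: what is moved stays moved. The work goes in short steps, Python scripts to look and compute and a tool call to move; the robot and the scene stay as the last step left them, time stands still between calls to the robot, and variables do not carry over. Pictures are saved under pics/ and viewed, at most 12 in all, crops included, and the job is handed in when it is done.

Besides the shell and the picture viewer there is one more tool, called by a JSON object that holds its "method" and its "body", one argument or row to a line. apply_moves: Moves the arm, as the interface text tells. Its arguments: {"type":"object","properties":{"rows":{"type":"array"}},"required":["rows"]}

```bash
mkdir -p pics; cat > h.py <<'E'
import numpy as np, cv2
from rig import read_state, capture, camera_params, hand_in
def ray(c,u,v):
    K=np.array([[c['fx'],0,c['cx']],[0,c['fy'],c['cy']],[0,0,1.]])
    p=cv2.undistortPoints(np.array([[[u,v]]],float),K,np.array(c['D'],float))[0,0]
    return np.array(c['xyz']),np.array(c['orientation'])@np.array([p[0],-p[1],-1.])
def onz(c,u,v,z):
    o,d=ray(c,u,v); return o+d*(z-o[2])/d[2]
E
python3 - <<'E'
from h import *
s=read_state(); print(s['time_s'],s['position'],s['tcp_rot'],s['force'])
for n in('scene','side','wrist'):
    c=camera_params(n); print(n,c)
    a,d=capture(n); np.savez(f'{n}0.npz',a=a,d=d); cv2.imwrite(f'pics/{n}0.png',a[...,::-1])
E
```

```text
0.0 [0.25432129 0.5701816  0.24657701] [[-9.13166614e-01  4.07584742e-01 -1.18902536e-03]
 [ 4.07586310e-01  9.13164991e-01 -1.76043392e-03]
 [ 3.68250326e-04 -2.09219994e-03 -9.99997744e-01]] [0.32178336 0.1285443  0.14382138]
scene {'fx': 577.1395645655381, 'fy': 577.1395645655381, 'cx': 326.75356814620204, 'cy': 238.42513274865445, 'D': array([-0.12390824,  0.        ,  0.        ,  0.        ,  0.        ]), 'xyz': array([-0.03101154, -0.91206173,  0.72755287]), 'orientation': array([[ 0.86670965,  0.24443029, -0.43481975],
       [-0.49842735,  0.4586503 , -0.73566982],
       [ 0.01961023,  0.85433818,  0.51934738]])}
side {'fx': 621.0122809801354, 'fy': 621.0122809801354, 'cx': 315.70402398744557, 'cy': 236.80492786322324, 'D': array([-0.09450641,  0.        ,  0.        ,  0.        ,  0.        ]), 'xyz': array([0.30906663, 1.04072228, 0.74956674]), 'orientation': array([[-0.97788303,  0.13408389, -0.16051879],
       [-0.20790483, -0.53945888,  0.81594099],
       [ 0.02281125,  0.83126748,  0.55540438]])}
wrist {'fx': 377.46069541437845, 'fy': 377.46069541437845, 'cx': 322.77622680304563, 'cy': 243.45395764947435, 'D': array([-0.06570811,  0.        ,  0.        ,  0.        ,  0.        ]), 'xyz': array([0.19472284, 0.59734223, 0.38402283]), 'orientation': array([[ 0.407487  , -0.8866343 , -0.21870978],
       [ 0.91320795,  0.39500669,  0.10010473],
       [-0.00236446, -0.24051888,  0.97064158]])}
```

View pics/scene0.png

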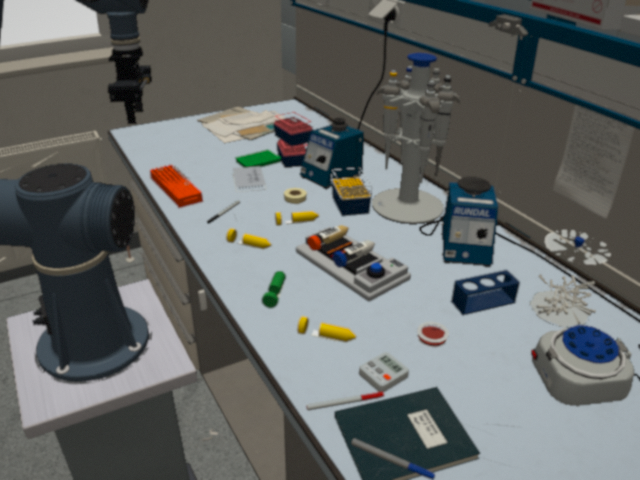

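The scene picture shows the reader at about (352,262), with the orange-capped tube at (325,238), the blue-capped tube at (350,250) and the blue key at (376,269). The yellow tubes at (297,216), (249,239) and (327,329) and the green one at (274,288) are look-alikes lying on the bench. I'll confirm in one enlarged crop.

```bash
python3 - <<'E'
from h import *
a=cv2.imread('pics/scene0.png')[205:305,280:420]; b=cv2.imread('pics/side0.png')
cv2.imwrite('pics/crop0.png',cv2.resize(a,None,fx=5.7,fy=5.7,interpolation=cv2.INTER_CUBIC))
E
```

```text
(no output)
```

View pics/crop0.png

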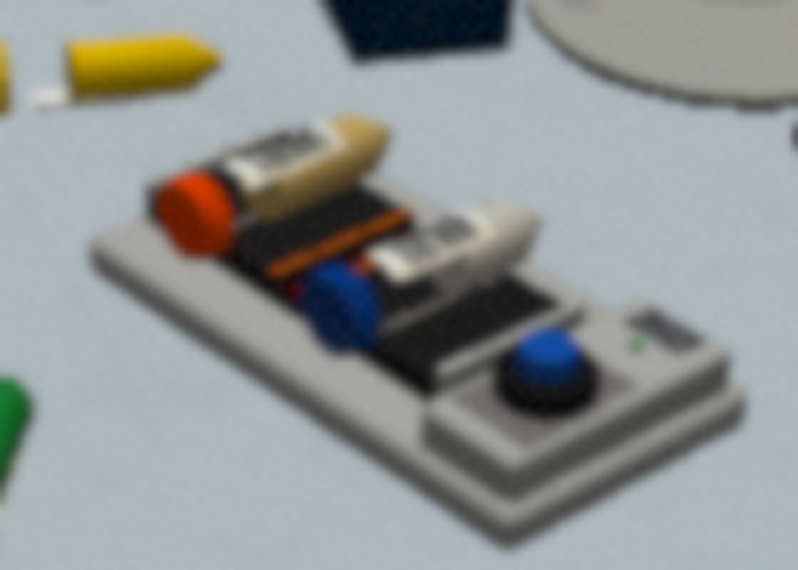

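View pics/side0.png

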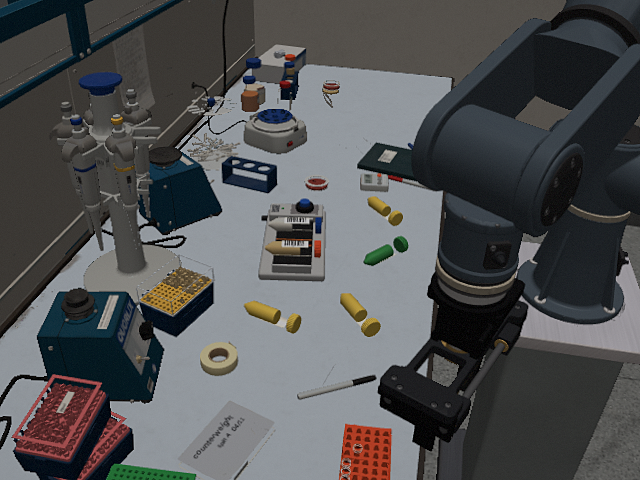

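The crop confirms it: the orange-capped tube, tan with its label up, lies at the left (+y) end of the bed at crop pixel (270,180). The blue-capped tube is at (430,265) and the key at (548,355). Next is a rough position, from colours in both views.

```bash
cat >> h.py <<'E'
def cents(a,lo,hi,box,amin=15):
    h=cv2.cvtColor(np.ascontiguousarray(a),cv2.COLOR_RGB2HSV); m=cv2.inRange(h,lo,hi)
    k=np.zeros_like(m); k[box[1]:box[3],box[0]:box[2]]=1; m*=k
    n,l,st,ce=cv2.connectedComponentsWithStats(m)
    return [(ce[i].round(1).tolist(),st[i].tolist()) for i in range(1,n) if st[i][4]>=amin]
E
python3 - <<'E'
from h import *
B=dict(scene=(290,215,420,300),side=(255,190,335,285))
for n in B:
    a=np.load(n+'0.npz')['a']; c=camera_params(n)
    for nm,lo,hi in(('blue',(105,120,60),(128,255,255)),('orange',(2,180,140),(12,255,255))):
        for ce,st in cents(a,lo,hi,B[n]): print(n,nm,ce,st,onz(c,*ce,.05).round(4))
E
```

```text
scene blue [341.1, 256.5] [334, 251, 13, 14, 93] [ 0.5262 -0.0317  0.05  ]
scene blue [375.6, 267.0] [370, 263, 12, 9, 80] [ 0.5692 -0.1006  0.05  ]
scene orange [315.5, 239.4] [310, 236, 10, 9, 50] [0.5118 0.056  0.05  ]
side blue [304.3, 202.3] [300, 199, 10, 8, 61] [ 0.5643 -0.1153  0.05  ]
side blue [317.9, 222.2] [315, 217, 7, 13, 67] [ 0.5183 -0.0422  0.05  ]
side orange [317.6, 244.8] [315, 241, 6, 9, 51] [0.5016 0.0401 0.05  ]
```

{"method": "apply_moves", "body": {
  "rows": [
    {"x":-30,"y":-20,"rz":0.6},
    {"x":-80,"y":-57,"rz":1.5},
    {"x":-130,"y":-93,"rz":2.5},
    {"x":-180,"y":-129,"rz":3.5},
    {"x":-230,"y":-165,"rz":4.5},
    {"x":-280,"y":-200,"rz":5.4},
    {"x":-330,"y":-236,"rz":6.4},
    {"x":-380,"y":-272,"rz":7.4},
    {"x":-440,"y":-315,"rz":8.4},
    {"x":-485,"y":-347,"rz":9.3}
  ]
}}

```text
validation failed for argument at $.ro...
```

```bash
python3 - <<'E'
from h import *
s=read_state(); c=camera_params('wrist'); a,d=capture('wrist')
print(s['time_s'],s['position'],s['tcp_rot'].round(3),abs(s['qvel']).max(),s['force'],c['xyz'])
import pickle; pickle.dump((s,c,a,d),open('w1.pkl','wb')); cv2.imwrite('pics/w1.png',a[...,::-1])
E
```

```text
0.15 [0.25440319 0.57030809 0.24677822] [[-0.913  0.408 -0.001]
 [ 0.408  0.913 -0.001]
 [ 0.    -0.002 -1.   ]] 0.293966580699633 [0.30182546 0.10738004 0.91691467] [0.19475337 0.59738746 0.38414168]
```

View pics/w1.png

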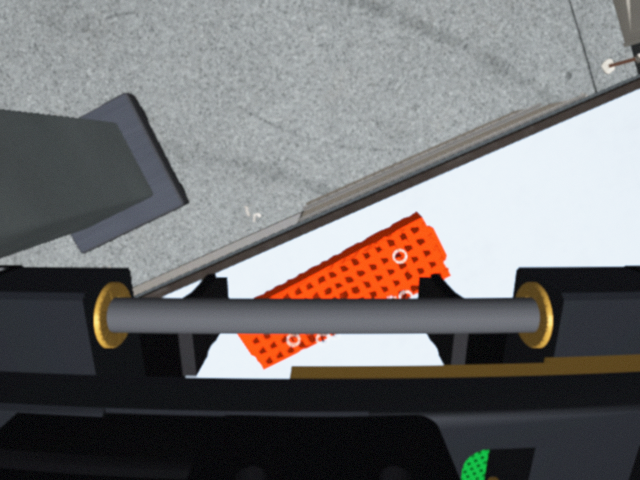

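The wrist picture shows the orange rack at (345,290), and the gripper hides the lower half of the view, so the camera sees mainly the tool's +x side. The move was refused, so I'll give every key.

{"method": "apply_moves", "body": {
  "rows": [
    {"x":-30,"y":-20,"z":0,"rx":0,"ry":0,"rz":0.6,"claw":0},
    {"x":-80,"y":-57,"z":0,"rx":0,"ry":0,"rz":1.5,"claw":0},
    {"x":-130,"y":-93,"z":0,"rx":0,"ry":0,"rz":2.5,"claw":0},
    {"x":-180,"y":-129,"z":0,"rx":0,"ry":0,"rz":3.5,"claw":0},
    {"x":-230,"y":-165,"z":0,"rx":0,"ry":0,"rz":4.5,"claw":0},
    {"x":-280,"y":-200,"z":0,"rx":0,"ry":0,"rz":5.4,"claw":0},
    {"x":-330,"y":-236,"z":0,"rx":0,"ry":0,"rz":6.4,"claw":0},
    {"x":-380,"y":-272,"z":0,"rx":0,"ry":0,"rz":7.4,"claw":0},
    {"x":-440,"y":-315,"z":0,"rx":0,"ry":0,"rz":8.4,"claw":0},
    {"x":-485,"y":-347,"z":0,"rx":0,"ry":0,"rz":9.3,"claw":0}
  ]
}}

```text
time_s: 1.45
position: [0.5549, 0.0578, 0.2476]
tcp_rot: [[-0.173, 0.985, 0.0], [0.985, 0.173, 0.0], [0.0, 0.0, -1.0]]
force: [1.3, 0.8, -0.5]
opening: 1.003
grasp_force: 0.0
```

{"method": "apply_moves", "body": {
  "rows": [
    {"x":-50,"y":0,"z":0,"rx":0,"ry":0,"rz":0,"claw":0},
    {"x":-110,"y":0,"z":0,"rx":0,"ry":0,"rz":0,"claw":0},
    {"x":-150,"y":0,"z":0,"rx":0,"ry":0,"rz":0,"claw":0},
    {"x":-170,"y":0,"z":0,"rx":0,"ry":0,"rz":0,"claw":0},
    {"x":-170,"y":0,"z":0,"rx":0,"ry":0,"rz":0,"claw":0}
  ]
}}

```text
time_s: 2.08
position: [0.584, -0.1082, 0.2473]
tcp_rot: [[-0.174, 0.985, -0.0], [0.985, 0.174, 0.001], [0.001, -0.0, -1.0]]
force: [-0.5, 1.3, 0.2]
opening: 1.001
grasp_force: 0.0
```

```bash
cat > look.py <<'E'
from h import *
import sys,pickle
n=sys.argv[1]
s=read_state(); c=camera_params('wrist'); a,d=capture('wrist')
print(s['time_s'],s['position'].round(4),s['tcp_rot'].round(3).tolist(),abs(s['qvel']).max().round(2),s['force'].round(1),c['xyz'].round(4))
pickle.dump((s,c,a,d),open(n+'.pkl','wb')); cv2.imwrite(f'pics/{n}.png',a[...,::-1])
E
python3 look.py w2
```

```text
2.075 [ 0.584  -0.1082  0.2473] [[-0.174, 0.985, -0.0], [0.985, 0.174, 0.001], [0.001, -0.0, -1.0]] 2.41 [-0.5  1.3  0.2] [ 0.5725 -0.0438  0.3847]
```

View pics/w2.png

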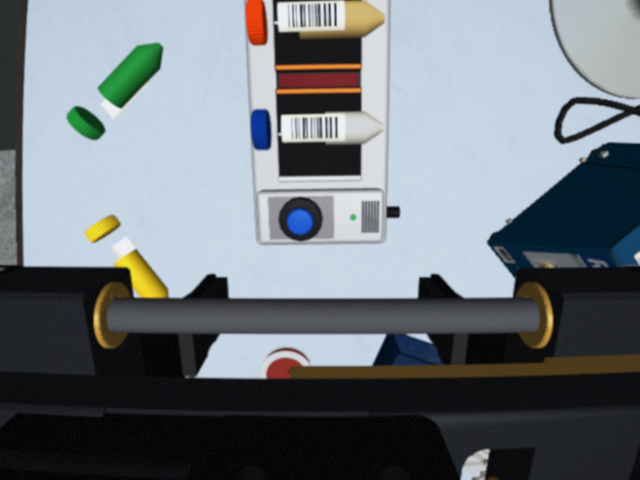

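The wrist picture shows the orange-capped tube at (330,17), the slot's orange stripes at v≈67 and 91, the blue tube at (330,127) and the key at (300,221). Now I'll measure these.

```bash
python3 - <<'E'
from h import *
import pickle
s,c,a,d=pickle.load(open('w2.pkl','rb'))
h=cv2.cvtColor(a,cv2.COLOR_RGB2HSV)
# stripes
m=cv2.inRange(h,(8,150,140),(20,255,255)); P={}
for v0,v1 in((58,74),(84,100)):
    k=np.zeros_like(m); k[v0:v1,270:368]=1; r=cv2.boundingRect(m*k); ys,xs=np.nonzero(m*k)
    L=np.polyfit(xs,ys,1); xl,xr=xs.min(),xs.max()
    P[v0]=[onz(c,x,np.polyval(L,x),.034) for x in(xl,xr)]; print(v0,xl,xr,L,np.round(P[v0],4))
p=np.array(list(P.values())); cen=p.mean((0,1)); ax=(p[:,1]-p[:,0]).mean(0); L=np.linalg.norm(ax); ax/=L
print('slot centre',cen.round(4),'len',L,'yaw',np.degrees(np.arctan2(ax[1],ax[0])),'gap',np.linalg.norm(p[0].mean(0)-p[1].mean(0)))
ay=np.array([-ax[1],ax[0],0])
for ce,st in cents(a,(105,150,60),(128,255,255),(240,90,340,250),50):
    q=onz(c,*ce,.058 if ce[1]>180 else .049); print('blue',ce,st,q.round(4),'reader',((q-cen)@ax).round(4),((q-cen)@ay).round(4))
for ce,st in cents(a,(0,180,120),(9,255,255),(240,0,275,50),50):
    q=onz(c,*ce,.049); print('orange',ce,st,q.round(4),((q-cen)@ax).round(4),((q-cen)@ay).round(4))
g=h[...,2]
for u in(285,300,320,340,350,358):
  for n,v in(('o',17),('b',127)):
    x=v
    while x>0 and g[x,u]>70 or abs(x-v)<8 and x>0:x-=1
    y=v
    while g[y,u]>70 or abs(y-v)<8:y+=1
    q=onz(c,u,(x+y)/2,.0489); print(n,u,x,y,((q-cen)@ax).round(4),((q-cen)@ay).round(4))
print(h[40:44,290], d[17,345],d[221,300],d[150,300])
E
```

```text
58 276 360 [-1.54824626e-02  7.12657957e+01] [[0.5199 0.0194 0.034 ]
 [0.5917 0.0332 0.034 ]]
84 277 360 [-1.57192054e-02  9.53759497e+01] [[ 5.239e-01 -3.000e-04  3.400e-02]
 [ 5.955e-01  1.350e-02  3.400e-02]]
slot centre [0.5578 0.0165 0.034 ] len 0.07302970467167552 yaw 10.860339925531639 gap 0.020037504639662022
blue [259.8, 129.0] [251, 110, 19, 39, 612] [ 0.5161 -0.0354  0.049 ] reader -0.0507 -0.043
blue [299.6, 221.1] [286, 207, 28, 29, 617] [ 0.563 -0.107  0.058] reader -0.0181 -0.1222
orange [255.1, 21.1] [246, 0, 19, 44, 713] [0.4997 0.0493 0.049 ] -0.0508 0.0432
o 285 0 33 -0.0262 0.0462
b 285 113 143 -0.029 -0.0426
o 300 0 38 -0.014 0.044
b 300 113 143 -0.0162 -0.0428
o 320 0 38 0.0023 0.0437
b 320 112 143 0.001 -0.0427
o 340 0 37 0.0187 0.0439
b 340 110 145 0.0181 -0.0429
o 350 0 37 0.0268 0.0438
b 350 110 144 0.0267 -0.0426
o 358 0 37 0.0334 0.0438
b 358 110 144 0.0336 -0.0427
[[113  41  25]
 [120  38  27]
 [130  55  28]
 [135  19  27]] 0.28829277 0.32708508 0.34211046
```

Slot centre is (0.558,0.0165), yaw 10.9°, and the key sits where it should in the reader frame (-18,-122). The orange tube touches the picture's edge, so I'll move toward it, set the finger spacing to about 30 mm and look once more.

{"method": "apply_moves", "body": {
  "rows": [
    {"x":40,"y":-3,"z":10,"rx":0,"ry":0,"rz":-0.07,"claw":167},
    {"x":80,"y":-6,"z":25,"rx":0,"ry":0,"rz":-0.14,"claw":167},
    {"x":97,"y":-6,"z":30,"rx":0,"ry":0,"rz":-0.14,"claw":167},
    {"x":97,"y":-6,"z":30,"rx":0,"ry":0,"rz":-0.14,"claw":167},
    {"x":97,"y":-6,"z":30,"rx":0,"ry":0,"rz":-0.14,"claw":167}
  ]
}}

```text
time_s: 2.75
position: [0.5621, -0.0138, 0.2183]
tcp_rot: [[-0.191, 0.982, 0.002], [0.982, 0.191, -0.001], [-0.001, 0.002, -1.0]]
force: [0.3, -0.2, -0.3]
opening: 0.516
grasp_force: 0.0
```

```bash
python3 look.py w3; cat > tube.py <<'E'
from h import *
import pickle,sys
C=np.array([.5578,.0165,.034]); t=np.radians(10.86); AX=np.array([np.cos(t),np.sin(t),0]); AY=np.array([-np.sin(t),np.cos(t),0])
def rd(q): return ((q-C)@AX*1e3).round(1),((q-C)@AY*1e3).round(1)
E
python3 - <<'E'
from tube import *
s,c,a,d=pickle.load(open('w3.pkl','rb'))
print('tcp reader',rd(s['position']),s['opening'])
# project guess of tube to find rows: scan for orange cap
for ce,st in cents(a,(0,180,120),(9,255,255),(180,0,330,300),100): print('cap',ce,st,rd(onz(c,*ce,.049)))
v0=int(ce[1]); g=cv2.cvtColor(a,cv2.COLOR_RGB2HSV)[...,2]; u0=st[0]+st[2]
for du in(25,40,60,75,85,95):
    u=u0+du; x=v0
    while x>0 and (g[x,u]>70 or v0-x<8):x-=1
    y=v0
    while g[y,u]>70 or y-v0<8:y+=1
    print(u,x,y,rd(onz(c,u,(x+y)/2,.0489)))
E
```

```text
2.75 [ 0.5621 -0.0138  0.2183] [[-0.191, 0.982, 0.002], [0.982, 0.191, -0.001], [-0.001, 0.002, -1.0]] 1.03 [ 0.3 -0.2 -0.3] [0.5492 0.0507 0.3555]
tcp reader (np.float64(-1.4), np.float64(-30.6)) 0.515719731160412
cap [260.7, 140.5] [251, 120, 20, 42, 761] (np.float64(-50.3), np.float64(42.2))
296 123 157 (np.float64(-22.5), np.float64(42.5))
311 121 159 (np.float64(-10.7), np.float64(42.5))
331 121 158 (np.float64(5.1), np.float64(42.9))
346 121 158 (np.float64(16.9), np.float64(43.0))
356 121 158 (np.float64(24.7), np.float64(43.0))
366 121 158 (np.float64(32.6), np.float64(43.1))
```

View pics/w3.png

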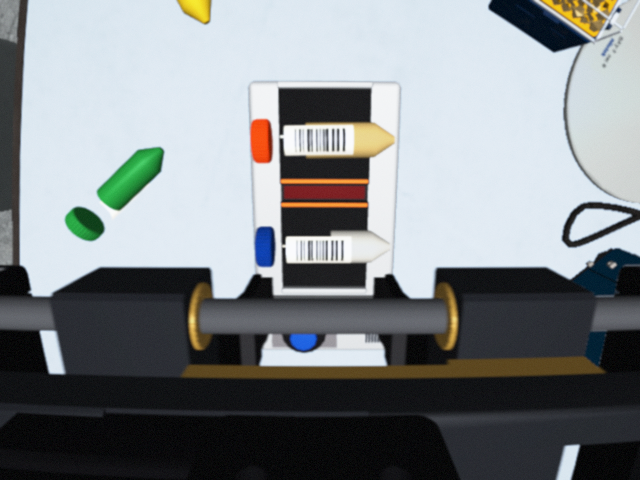

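The picture shows the orange tube square to the slot at y≈+43 mm (pixels v 121–158), with its label centred on top and the blue tube at v≈248. I'll roll it in three strokes of about 14 mm with two spread fingertips, starting just above the tube at y=+50.

{"method": "apply_moves", "body": {
  "rows": [
    {"x":40,"y":0,"z":10,"rx":0,"ry":0,"rz":0,"claw":167},
    {"x":80,"y":0,"z":40,"rx":0,"ry":0,"rz":0,"claw":167},
    {"x":80.5,"y":0,"z":80,"rx":0,"ry":0,"rz":0,"claw":167},
    {"x":80.5,"y":0,"z":110,"rx":0,"ry":0,"rz":0,"claw":167},
    {"x":80.5,"y":0,"z":124,"rx":0,"ry":0,"rz":0,"claw":167},
    {"x":80.5,"y":0,"z":126,"rx":0,"ry":0,"rz":0,"claw":167},
    {"x":80.5,"y":0,"z":126,"rx":0,"ry":0,"rz":0,"claw":167}
  ]
}}

```text
time_s: 3.68
position: [0.5467, 0.0652, 0.0924]
tcp_rot: [[-0.19, 0.982, 0.002], [0.982, 0.19, -0.0], [-0.001, 0.002, -1.0]]
force: [-0.1, 0.5, -0.6]
opening: 0.346
grasp_force: 0.0
```

```bash
python3 - <<'E'
from tube import *
s=read_state(); print(s['position'],rd(s['position']),s['force'],s['opening'])
a,d=capture('side'); cv2.imwrite('pics/s1.png',cv2.resize(a[190:300,230:380,::-1],None,fx=5,fy=5))
E
```

```text
[0.54671493 0.06524422 0.09239415] (np.float64(-1.7), np.float64(50.0)) [-0.13324988  0.54984749 -0.61146231] 0.3463930975018261
```

View pics/s1.png

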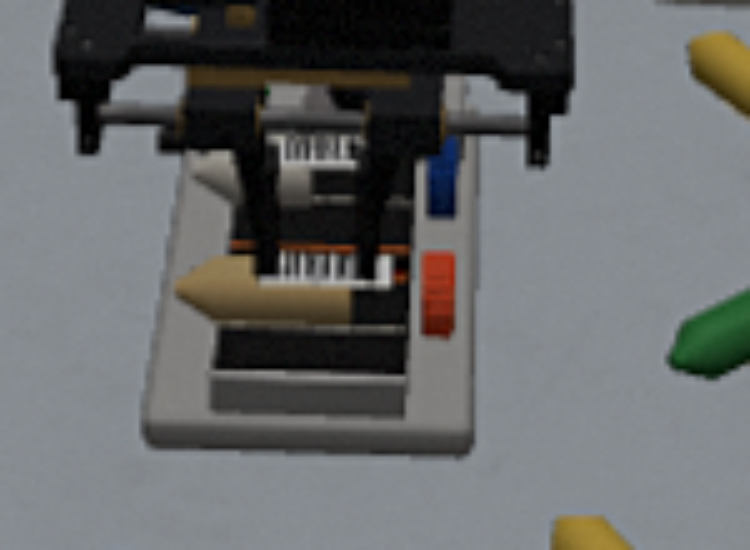

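Both fingertips (265,270 and 370,275) stand just above the orange tube's barrel. I'll descend gently to contact.

{"method": "apply_moves", "body": {
  "rows": [
    {"x":0,"y":0,"z":2,"rx":0,"ry":0,"rz":0,"claw":167},
    {"x":0,"y":0,"z":3,"rx":0,"ry":0,"rz":0,"claw":167},
    {"x":0,"y":0,"z":3.6,"rx":0,"ry":0,"rz":0,"claw":167},
    {"x":0,"y":0,"z":3.6,"rx":0,"ry":0,"rz":0,"claw":167}
  ]
}}

```text
time_s: 4.22
position: [0.5461, 0.0658, 0.089]
tcp_rot: [[-0.191, 0.982, 0.001], [0.982, 0.191, -0.0], [-0.0, 0.001, -1.0]]
force: [-1.2, -0.7, 5.5]
opening: 0.345
grasp_force: 3.1
```

{"method": "apply_moves", "body": {
  "rows": [
    {"x":0,"y":0,"z":-0.1,"rx":0,"ry":0,"rz":0,"claw":167},
    {"x":-2,"y":0,"z":-0.1,"rx":0,"ry":0,"rz":0,"claw":167},
    {"x":-5,"y":0,"z":-0.1,"rx":0,"ry":0,"rz":0,"claw":167},
    {"x":-8,"y":0,"z":-0.1,"rx":0,"ry":0,"rz":0,"claw":167}
  ]
}}

```text
time_s: 4.72
position: [0.5477, 0.0579, 0.089]
tcp_rot: [[-0.191, 0.982, 0.001], [0.982, 0.191, -0.0], [-0.0, 0.001, -1.0]]
force: [-1.7, -0.3, 5.7]
opening: 0.343
grasp_force: 2.8
```

{"method": "apply_moves", "body": {
  "rows": [
    {"x":-4,"y":0,"z":0,"rx":0,"ry":0,"rz":0,"claw":167},
    {"x":-8,"y":0,"z":0,"rx":0,"ry":0,"rz":0,"claw":167},
    {"x":-12,"y":0,"z":0,"rx":0,"ry":0,"rz":0,"claw":167},
    {"x":-16,"y":0,"z":0,"rx":0,"ry":0,"rz":0,"claw":167},
    {"x":-19,"y":0,"z":0,"rx":0,"ry":0,"rz":0,"claw":167},
    {"x":-20,"y":0,"z":0,"rx":0,"ry":0,"rz":0,"claw":167},
    {"x":-20,"y":0,"z":0,"rx":0,"ry":0,"rz":0,"claw":167}
  ]
}}

```text
time_s: 5.6
position: [0.5518, 0.0381, 0.0891]
tcp_rot: [[-0.191, 0.982, 0.002], [0.982, 0.191, -0.0], [-0.001, 0.002, -1.0]]
force: [-0.4, 0.2, 5.7]
opening: 0.347
grasp_force: 2.7
```

{"method": "apply_moves", "body": {
  "rows": [
    {"x":0,"y":0,"z":-1.5,"rx":0,"ry":0,"rz":0,"claw":167},
    {"x":0,"y":0,"z":-8,"rx":0,"ry":0,"rz":0,"claw":167},
    {"x":0,"y":0,"z":-8,"rx":0,"ry":0,"rz":0,"claw":167}
  ]
}}

```text
time_s: 5.98
position: [0.5514, 0.0383, 0.0965]
tcp_rot: [[-0.191, 0.982, 0.001], [0.982, 0.191, -0.0], [-0.0, 0.001, -1.0]]
force: [-0.2, -0.8, -1.1]
opening: 0.344
grasp_force: 0.0
```

```bash
python3 look.py w4; python3 - <<'E'
from tube import *
s,c,a,d=pickle.load(open('w4.pkl','rb')); print(rd(s['position']))
for ce,st in cents(a,(0,180,120),(9,255,255),(0,0,340,400),100): print('cap',ce,st,rd(onz(c,*ce,.049)))
E
```

```text
5.975 [0.5514 0.0383 0.0965] [[-0.191, 0.982, 0.001], [0.982, 0.191, -0.0], [-0.0, 0.001, -1.0]] 0.49 [-0.2 -0.8 -1.1] [0.5386 0.1027 0.2338]
(np.float64(-2.2), np.float64(22.6))
cap [231.6, 256.3] [212, 239, 37, 55, 1036] (np.float64(-48.9), np.float64(35.4))
```

View pics/w4.png

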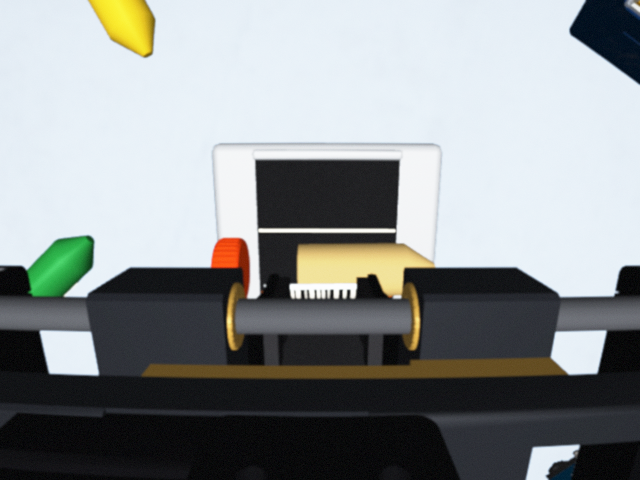

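It rolled: the white load line shows at v≈230, the tube's far edge is at v≈243, and the label edge has turned toward the far side of the fingers. I'll compute the tube's position from the tangent ray.

```bash
cat >> tube.py <<'E'
def tang(c,u,v,z=.0489,r=.0149):
    """axis y (mm, reader) of a cylinder along reader x whose +y edge is the ray's tangent"""
    o,d=ray(c,u,v); n=np.array([d@AY,d[2]]); n/=np.linalg.norm(n)
    # axis at signed distance r on the -y side of the ray
    oy=(o-C)@AY; nn=np.array([-n[1],n[0]]); nn=nn if nn[0]<0 else -nn
    s=(z-o[2]-r*nn[1])/n[1]; return (oy+s*n[0]+r*nn[0])*1e3
def far_edge(a,u0=305,u1=395,lo=60,hi=430):
    """first row from the top with the barrel's tan/white below the black bed"""
    h=cv2.cvtColor(a,cv2.COLOR_RGB2HSV); tan=cv2.inRange(h,(10,50,110),(32,190,255)); 
    return [(u,int(np.nonzero(tan[lo:hi,u])[0][0]+lo)) for u in range(u0,u1,20) if tan[lo:hi,u].any()]
E
python3 - <<'E'
from tube import *
s,c,a,d=pickle.load(open('w4.pkl','rb'))
for u,v in far_edge(a): print(u,v,tang(c,u,v-.5))
s,c,a,d=pickle.load(open('w3.pkl','rb'))
for u,v in((331,121.5),(356,121.5)): print('before',tang(c,u,v))
E
```

```text
305 245 26.330473621833217
325 244 26.883353138169134
345 244 26.905380817687952
365 244 26.927429140439745
385 244 26.949522793865977
before 41.685019850218936
before 41.784022652079244
```

{"method": "apply_moves", "body": {
  "rows": [
    {"x":12.5,"y":0,"z":0,"rx":0,"ry":0,"rz":0,"claw":167},
    {"x":12.5,"y":0,"z":4,"rx":0,"ry":0,"rz":0,"claw":167},
    {"x":12.5,"y":0,"z":7,"rx":0,"ry":0,"rz":0,"claw":167},
    {"x":12.5,"y":0,"z":7.9,"rx":0,"ry":0,"rz":0,"claw":167},
    {"x":12.5,"y":0,"z":7.9,"rx":0,"ry":0,"rz":0,"claw":167}
  ]
}}

```text
time_s: 6.65
position: [0.5486, 0.0504, 0.089]
tcp_rot: [[-0.191, 0.982, -0.0], [0.982, 0.191, -0.0], [-0.0, -0.0, -1.0]]
force: [-2.1, 0.1, 7.9]
opening: 0.346
grasp_force: 4.2
```

{"method": "apply_moves", "body": {
  "rows": [
    {"x":-2,"y":0,"z":0,"rx":0,"ry":0,"rz":0,"claw":167},
    {"x":-5,"y":0,"z":0,"rx":0,"ry":0,"rz":0,"claw":167},
    {"x":-9,"y":0,"z":0,"rx":0,"ry":0,"rz":0,"claw":167},
    {"x":-13,"y":0,"z":0,"rx":0,"ry":0,"rz":0,"claw":167},
    {"x":-17,"y":0,"z":0,"rx":0,"ry":0,"rz":0,"claw":167},
    {"x":-21,"y":0,"z":0,"rx":0,"ry":0,"rz":0,"claw":167},
    {"x":-25,"y":0,"z":0,"rx":0,"ry":0,"rz":0,"claw":167},
    {"x":-27,"y":0,"z":0,"rx":0,"ry":0,"rz":0,"claw":167},
    {"x":-27,"y":0,"z":0,"rx":0,"ry":0,"rz":0,"claw":167}
  ]
}}

```text
time_s: 7.78
position: [0.554, 0.0235, 0.089]
tcp_rot: [[-0.19, 0.982, 0.0], [0.982, 0.19, -0.0], [-0.001, 0.0, -1.0]]
force: [-1.3, -0.4, 8.1]
opening: 0.346
grasp_force: 4.0
```

{"method": "apply_moves", "body": {
  "rows": [
    {"x":0,"y":0,"z":-1.5,"rx":0,"ry":0,"rz":0,"claw":167},
    {"x":0,"y":0,"z":-8,"rx":0,"ry":0,"rz":0,"claw":167},
    {"x":0,"y":0,"z":-8,"rx":0,"ry":0,"rz":0,"claw":167}
  ]
}}

```text
time_s: 8.15
position: [0.5542, 0.024, 0.0964]
tcp_rot: [[-0.191, 0.982, 0.001], [0.982, 0.191, -0.0], [-0.0, 0.001, -1.0]]
force: [-0.0, -0.5, -0.3]
opening: 0.346
grasp_force: 0.0
```

```bash
python3 look.py w5; python3 - <<'E'
from tube import *
s,c,a,d=pickle.load(open('w5.pkl','rb')); print(rd(s['position']))
for u,v in far_edge(a): print(u,v,tang(c,u,v-.5))
E
```

```text
8.15 [0.5542 0.024  0.0964] [[-0.191, 0.982, 0.001], [0.982, 0.191, -0.0], [-0.0, 0.001, -1.0]] 0.36 [-0.  -0.5 -0.3] [0.5414 0.0884 0.2338]
(np.float64(-2.2), np.float64(8.0))
305 243 12.830852784357026
325 243 12.852027904365674
345 243 12.873394360731671
365 243 12.894976529338564
385 243 12.916800347965744
```

{"method": "apply_moves", "body": {
  "rows": [
    {"x":13,"y":0,"z":0,"rx":0,"ry":0,"rz":0,"claw":167},
    {"x":13,"y":0,"z":4,"rx":0,"ry":0,"rz":0,"claw":167},
    {"x":13,"y":0,"z":7,"rx":0,"ry":0,"rz":0,"claw":167},
    {"x":13,"y":0,"z":7.7,"rx":0,"ry":0,"rz":0,"claw":167},
    {"x":13,"y":0,"z":7.7,"rx":0,"ry":0,"rz":0,"claw":167}
  ]
}}

```text
time_s: 8.82
position: [0.5512, 0.0367, 0.089]
tcp_rot: [[-0.191, 0.982, -0.0], [0.982, 0.191, -0.0], [-0.0, -0.0, -1.0]]
force: [-1.7, 0.1, 6.3]
opening: 0.347
grasp_force: 3.2
```

{"method": "apply_moves", "body": {
  "rows": [
    {"x":-2,"y":0,"z":0,"rx":0,"ry":0,"rz":0,"claw":167},
    {"x":-5,"y":0,"z":0,"rx":0,"ry":0,"rz":0,"claw":167},
    {"x":-9,"y":0,"z":0,"rx":0,"ry":0,"rz":0,"claw":167},
    {"x":-13,"y":0,"z":0,"rx":0,"ry":0,"rz":0,"claw":167},
    {"x":-16,"y":0,"z":0,"rx":0,"ry":0,"rz":0,"claw":167},
    {"x":-19,"y":0,"z":0,"rx":0,"ry":0,"rz":0,"claw":167},
    {"x":-22,"y":0,"z":0,"rx":0,"ry":0,"rz":0,"claw":167},
    {"x":-23,"y":0,"z":0,"rx":0,"ry":0,"rz":0,"claw":167},
    {"x":-23,"y":0,"z":0,"rx":0,"ry":0,"rz":0,"claw":167}
  ]
}}

```text
time_s: 9.95
position: [0.5558, 0.014, 0.0885]
tcp_rot: [[-0.191, 0.982, 0.0], [0.982, 0.191, -0.0], [-0.0, 0.0, -1.0]]
force: [-1.1, -0.3, 3.3]
opening: 0.346
grasp_force: 1.9
```

```bash
python3 look.py w6; python3 - <<'E'
from tube import *
s,c,a,d=pickle.load(open('w6.pkl','rb')); print(rd(s['position']))
for u,v in far_edge(a): print(u,v,tang(c,u,v-.5))
E
```

```text
9.95 [0.5558 0.014  0.0885] [[-0.191, 0.982, 0.0], [0.982, 0.191, -0.0], [-0.0, 0.0, -1.0]] 0.17 [-1.1 -0.3  3.3] [0.5431 0.0784 0.2258]
(np.float64(-2.4), np.float64(-2.0))
305 251 0.6346266776100593
325 250 1.1692554598992482
345 250 1.1899301201103094
365 250 1.2094834113642075
385 250 1.2279270409619996
```

{"method": "apply_moves", "body": {
  "rows": [
    {"x":-2,"y":0,"z":0,"rx":0,"ry":0,"rz":0,"claw":167},
    {"x":-4,"y":0,"z":0,"rx":0,"ry":0,"rz":0,"claw":167},
    {"x":-4,"y":0,"z":0,"rx":0,"ry":0,"rz":0,"claw":167}
  ]
}}

```text
time_s: 10.38
position: [0.5564, 0.0103, 0.0881]
tcp_rot: [[-0.19, 0.982, -0.0], [0.982, 0.19, 0.0], [0.0, -0.0, -1.0]]
force: [0.7, -0.1, -0.5]
opening: 0.341
grasp_force: 0.0
```

Contact was lost as the tube dropped into the slot. I'll lift, go over the key and check the tube from there.

{"method": "apply_moves", "body": {
  "rows": [
    {"x":0,"y":0,"z":-3,"rx":0,"ry":0,"rz":0,"claw":167},
    {"x":0,"y":0,"z":-30,"rx":0,"ry":0,"rz":0,"claw":167},
    {"x":-20,"y":0,"z":-80,"rx":0,"ry":0,"rz":0,"claw":167},
    {"x":-60,"y":4,"z":-120,"rx":0,"ry":0,"rz":0,"claw":167},
    {"x":-100,"y":7,"z":-145,"rx":0,"ry":0,"rz":0,"claw":167},
    {"x":-116,"y":7,"z":-150,"rx":0,"ry":0,"rz":0,"claw":167},
    {"x":-116,"y":7,"z":-150,"rx":0,"ry":0,"rz":0,"claw":167},
    {"x":-116,"y":7,"z":-150,"rx":0,"ry":0,"rz":0,"claw":167}
  ]
}}

```text
time_s: 11.38
position: [0.5839, -0.1005, 0.2366]
tcp_rot: [[-0.191, 0.982, -0.004], [0.982, 0.191, 0.002], [0.003, -0.004, -1.0]]
force: [-0.2, 0.9, -0.9]
opening: 0.343
grasp_force: 0.0
```

```bash
python3 look.py w7; python3 - <<'E'
from tube import *
s,c,a,d=pickle.load(open('w7.pkl','rb')); print(rd(s['position']))
g=cv2.cvtColor(a,cv2.COLOR_RGB2HSV)
for ce,st in cents(a,(0,180,120),(7,255,255),(180,0,330,300),200): print('cap',ce,st,rd(onz(c,*ce,.047)))
for ce,st in cents(a,(105,150,60),(128,255,255),(240,60,340,250),50): print('blue',ce,st,rd(onz(c,*ce,.058 if ce[1]>180 else .049)))
for u,v in far_edge(a,315,400,20): print(u,v,tang(c,u,v-.5,.0471))
cv2.imwrite('pics/w7c.png',cv2.resize(a[0:260,210:420,::-1],None,fx=2.3,fy=2.3,interpolation=cv2.INTER_CUBIC))
E
```

```text
11.375 [ 0.5839 -0.1005  0.2366] [[-0.191, 0.982, -0.004], [0.982, 0.191, 0.002], [0.003, -0.004, -1.0]] 0.54 [-0.2  0.9 -0.9] [ 0.5717 -0.0365  0.3741]
(np.float64(3.5), np.float64(-119.8))
cap [260.6, 88.5] [250, 63, 19, 42, 320] (np.float64(-48.7), np.float64(-4.1))
blue [259.8, 137.5] [251, 118, 19, 40, 682] (np.float64(-50.1), np.float64(-43.4))
blue [298.3, 232.4] [284, 218, 29, 29, 650] (np.float64(-18.2), np.float64(-122.5))
315 66 -1.542094207895032
335 66 -1.5001309639023144
355 66 -1.4056223523868805
375 72 -5.852379939160582
```

View pics/w7c.png

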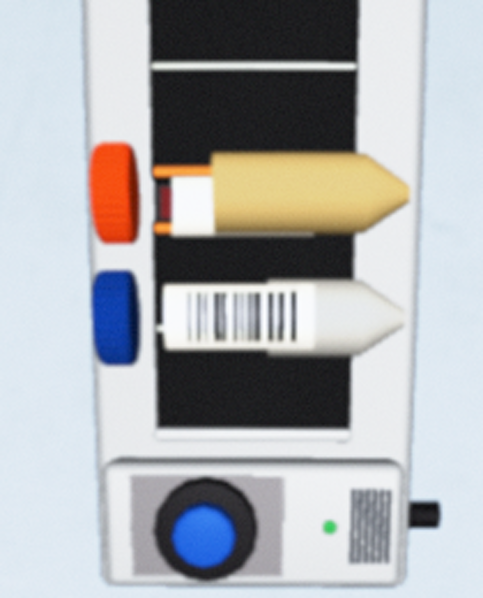

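The orange tube is seated at the slot centre (y≈0) with its label underneath; the white at (193,205) is the label's back seen through the clear end. The blue tube is unmoved at −43. Now I'll press the key with one fingertip.

{"method": "apply_moves", "body": {
  "rows": [
    {"x":-2.5,"y":1,"z":40,"rx":0,"ry":0,"rz":0,"claw":167},
    {"x":-2.5,"y":1,"z":85,"rx":0,"ry":0,"rz":0,"claw":167},
    {"x":-2.5,"y":1,"z":125,"rx":0,"ry":0,"rz":0,"claw":167},
    {"x":-2.5,"y":1,"z":145,"rx":0,"ry":0,"rz":0,"claw":167},
    {"x":-2.5,"y":1,"z":148,"rx":0,"ry":0,"rz":0,"claw":167},
    {"x":-2.5,"y":1,"z":148,"rx":0,"ry":0,"rz":0,"claw":167},
    {"x":-2.5,"y":1,"z":148,"rx":0,"ry":0,"rz":0,"claw":167}
  ]
}}

```text
time_s: 12.3
position: [0.5876, -0.1044, 0.0916]
tcp_rot: [[-0.191, 0.982, 0.002], [0.982, 0.191, -0.001], [-0.001, 0.002, -1.0]]
force: [-1.0, -0.6, -0.3]
opening: 0.341
grasp_force: 0.0
```

```bash
python3 -c "
from tube import *
s=read_state(); print(s['position'],rd(s['position']),s['force'])
a,d=capture('side'); cv2.imwrite('pics/s2.png',cv2.resize(a[170:290,230:380,::-1],None,fx=5,fy=5,interpolation=cv2.INTER_CUBIC))"
```

```text
[ 0.58762358 -0.10438996  0.09155193] (np.float64(6.5), np.float64(-124.3)) [-0.96862271 -0.61165619 -0.26502193]
```

View pics/s2.png

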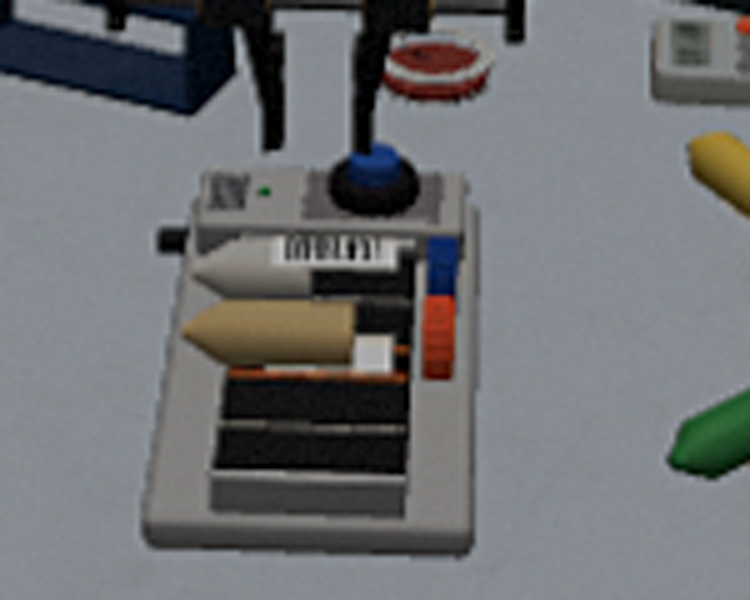

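The finger is over the key (365,140 against 373,160), a little far along x. I'll shift it by 3 mm and press.

{"method": "apply_moves", "body": {
  "rows": [
    {"x":2,"y":-3,"z":0,"rx":0,"ry":0,"rz":0,"claw":167},
    {"x":2,"y":-3,"z":5,"rx":0,"ry":0,"rz":0,"claw":167},
    {"x":2,"y":-3,"z":9,"rx":0,"ry":0,"rz":0,"claw":167},
    {"x":2,"y":-3,"z":12,"rx":0,"ry":0,"rz":0,"claw":167},
    {"x":2,"y":-3,"z":14.5,"rx":0,"ry":0,"rz":0,"claw":167},
    {"x":2,"y":-3,"z":15,"rx":0,"ry":0,"rz":0,"claw":167},
    {"x":2,"y":-3,"z":15,"rx":0,"ry":0,"rz":0,"claw":167}
  ]
}}

```text
time_s: 13.22
position: [0.5838, -0.1031, 0.0806]
tcp_rot: [[-0.191, 0.982, 0.001], [0.982, 0.191, -0.001], [-0.001, 0.001, -1.0]]
force: [-7.0, 2.3, 34.7]
opening: 0.344
grasp_force: 17.0
```

Force is 35 N with the tip only 2.4 mm below the key's free top, so something is not as expected. I'll back off and look.

```bash
python3 -c "
from tube import *
s=read_state(); print(s['position'],rd(s['position']),s['force'],s['moment'])
a,d=capture('side'); b,_=capture('scene')
A=cv2.resize(a[170:230,260:340,::-1],None,fx=7,fy=7,interpolation=cv2.INTER_CUBIC)[:, :400*1]
A=cv2.resize(a[175:235,270:330,::-1],(400,400),interpolation=cv2.INTER_CUBIC); B=cv2.resize(b[225:305,340:420,::-1],(400,400),interpolation=cv2.INTER_CUBIC)
cv2.imwrite('pics/k1.png',np.hstack([A,B]))"
```

```text
[ 0.58383546 -0.10311468  0.08063258] (np.float64(3.0), np.float64(-122.4)) [-6.98890415  2.34483852 34.71122186] [ 0.277195    1.83725559 -0.10741254]
```

{"method": "apply_moves", "body": {
  "rows": [
    {"x":0,"y":0,"z":-4,"rx":0,"ry":0,"rz":0,"claw":167},
    {"x":0,"y":0,"z":-10,"rx":0,"ry":0,"rz":0,"claw":167},
    {"x":0,"y":0,"z":-10,"rx":0,"ry":0,"rz":0,"claw":167}
  ]
}}

```text
time_s: 13.7
position: [0.5839, -0.1032, 0.0856]
tcp_rot: [[-0.191, 0.982, 0.001], [0.982, 0.191, -0.0], [-0.0, 0.001, -1.0]]
force: [0.1, 0.2, 2.9]
opening: 0.347
grasp_force: 0.9
```

View pics/k1.png

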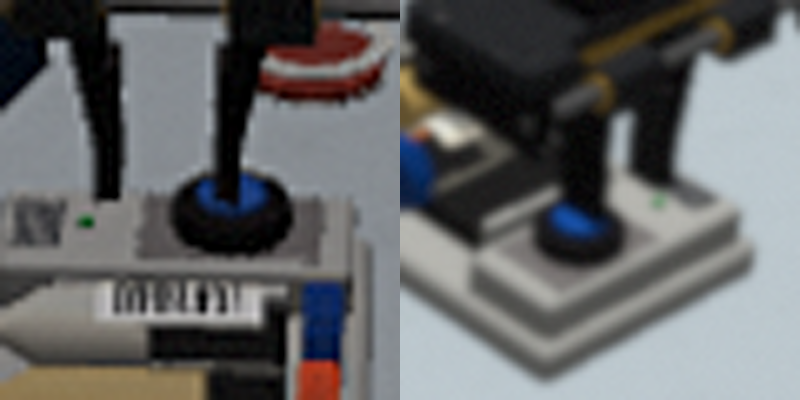

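The picture shows the key sunk to about its collar with the finger on its far half, (228,195) in the left panel. I'll check where contact ends on the way up.

{"method": "apply_moves", "body": {
  "rows": [
    {"x":0,"y":0,"z":0,"rx":0,"ry":0,"rz":0,"claw":167},
    {"x":0,"y":0,"z":0,"rx":0,"ry":0,"rz":0,"claw":167}
  ]
}}

```text
time_s: 13.95
position: [0.5839, -0.1032, 0.085]
tcp_rot: [[-0.191, 0.982, 0.0], [0.982, 0.191, -0.0], [-0.0, 0.0, -1.0]]
force: [-0.2, 0.6, 2.8]
opening: 0.346
grasp_force: 1.1
```

{"method": "apply_moves", "body": {
  "rows": [
    {"x":0,"y":0,"z":3,"rx":0,"ry":0,"rz":0,"claw":167},
    {"x":0,"y":0,"z":3,"rx":0,"ry":0,"rz":0,"claw":167},
    {"x":0,"y":0,"z":3,"rx":0,"ry":0,"rz":0,"claw":167}
  ]
}}

```text
time_s: 14.32
position: [0.5839, -0.1032, 0.0825]
tcp_rot: [[-0.191, 0.982, 0.0], [0.982, 0.191, -0.0], [-0.0, 0.0, -1.0]]
force: [1.3, 0.7, 2.5]
opening: 0.344
grasp_force: 1.6
```

{"method": "apply_moves", "body": {
  "rows": [
    {"x":0,"y":0,"z":2,"rx":0,"ry":0,"rz":0,"claw":167},
    {"x":0,"y":0,"z":2,"rx":0,"ry":0,"rz":0,"claw":167},
    {"x":0,"y":0,"z":2,"rx":0,"ry":0,"rz":0,"claw":167}
  ]
}}

```text
time_s: 14.7
position: [0.5839, -0.1032, 0.0813]
tcp_rot: [[-0.191, 0.982, 0.001], [0.982, 0.191, -0.0], [-0.0, 0.001, -1.0]]
force: [-0.0, 0.9, 8.3]
opening: 0.339
grasp_force: 4.1
```

```bash
python3 -c "
from tube import *
s,c,a,d=pickle.load(open('w7.pkl','rb'))
def pt(u,v):
    o,r=ray(c,u,v); return o+r*d[int(v),int(u)]
for v in (205,212,216,222,228,232,238,244,248,252):
    print(v,[(float(rd(pt(u,v))[0]),float(rd(pt(u,v))[1]),round(pt(u,v)[2]*1e3,1)) for u in (270,280,290,298,306,316,326)])
print('tube tops',[ (u,v,(pt(u,v)*1e3).round(0)[2]) for u,v in((340,80),(345,135),(300,170),(420,150))])
"
```

```text
205 [(-44.4, -101.4, np.float64(40.2)), (-35.4, -101.4, np.float64(40.6)), (-26.5, -101.4, np.float64(40.3)), (-19.4, -101.5, np.float64(39.5)), (-12.3, -101.4, np.float64(40.2)), (-3.4, -101.5, np.float64(39.3)), (5.5, -101.2, np.float64(40.8))]
212 [(-44.4, -107.6, np.float64(41.3)), (-35.5, -107.6, np.float64(40.6)), (-25.5, -105.7, np.float64(52.6)), (-18.7, -105.8, np.float64(51.7)), (-11.8, -105.8, np.float64(51.9)), (-3.4, -107.5, np.float64(41.0)), (5.5, -107.4, np.float64(41.3))]
216 [(-44.6, -111.3, np.float64(40.8)), (-35.4, -111.0, np.float64(42.1)), (-25.6, -109.2, np.float64(52.6)), (-18.6, -109.1, np.float64(53.1)), (-11.8, -109.2, np.float64(52.1)), (-3.3, -110.4, np.float64(45.3)), (5.6, -111.1, np.float64(41.1))]
222 [(-44.7, -116.7, np.float64(40.9)), (-34.5, -114.7, np.float64(51.3)), (-25.0, -113.1, np.float64(59.7)), (-18.0, -112.5, np.float64(63.2)), (-11.5, -113.3, np.float64(58.7)), (-3.1, -114.3, np.float64(53.1)), (5.6, -116.6, np.float64(40.5))]
228 [(-44.8, -122.0, np.float64(41.6)), (-34.5, -119.9, np.float64(51.8)), (-24.9, -117.8, np.float64(62.1)), (-
[... 798 characters left out ...]
64(53.3)), (-3.2, -134.4, np.float64(51.1)), (5.7, -136.7, np.float64(41.7))]
248 [(-45.4, -140.7, np.float64(41.2)), (-36.5, -141.2, np.float64(39.2)), (-26.1, -137.9, np.float64(52.1)), (-19.0, -137.7, np.float64(52.4)), (-12.0, -137.7, np.float64(52.5)), (-3.4, -140.5, np.float64(41.4)), (5.7, -140.6, np.float64(40.8))]
252 [(-45.9, -145.3, np.float64(38.5)), (-36.5, -144.8, np.float64(39.8)), (-27.3, -144.8, np.float64(39.9)), (-19.1, -141.5, np.float64(52.1)), (-12.6, -144.9, np.float64(39.2)), (-3.4, -144.7, np.float64(39.9)), (5.7, -144.7, np.float64(39.7))]
tube tops [(340, 80, np.float64(61.0)), (345, 135, np.float64(64.0)), (300, 170, np.float64(36.0)), (420, 150, np.float64(0.0))]
```

The depth data explains it: the key's real top is at about 62.5 mm, so the stop at 56.5 mm (TCP 0.0815) is the full 6 mm. The key was fully pressed. I'll release it, rise clear and check.

{"method": "apply_moves", "body": {
  "rows": [
    {"x":0,"y":0,"z":-5,"rx":0,"ry":0,"rz":0,"claw":167},
    {"x":0,"y":0,"z":-20,"rx":0,"ry":0,"rz":0,"claw":167},
    {"x":0,"y":0,"z":-60,"rx":0,"ry":0,"rz":0,"claw":167},
    {"x":0,"y":0,"z":-110,"rx":0,"ry":0,"rz":0,"claw":167},
    {"x":0,"y":0,"z":-155,"rx":0,"ry":0,"rz":0,"claw":167},
    {"x":0,"y":0,"z":-165,"rx":0,"ry":0,"rz":0,"claw":167},
    {"x":0,"y":0,"z":-165,"rx":0,"ry":0,"rz":0,"claw":167},
    {"x":0,"y":0,"z":-165,"rx":0,"ry":0,"rz":0,"claw":167}
  ]
}}

```text
time_s: 15.7
position: [0.5823, -0.1027, 0.2436]
tcp_rot: [[-0.191, 0.982, -0.004], [0.982, 0.191, 0.001], [0.002, -0.004, -1.0]]
force: [0.7, 0.2, -0.3]
opening: 0.347
grasp_force: 0.0
```

```bash
python3 look.py w8; python3 -c "
from tube import *
s,c,a,d=pickle.load(open('w8.pkl','rb'))
for ce,st in cents(a,(105,150,60),(128,255,255),(240,60,340,260),50):
    o,r=ray(c,*ce); p=o+r*d[int(ce[1]),int(ce[0])]; print('blue',ce,rd(p),p[2])
for ce,st in cents(a,(0,180,120),(7,255,255),(180,0,330,300),200): print('cap',ce,st,rd(onz(c,*ce,.047)))
for u,v in far_edge(a,315,400,20): print(u,v,tang(c,u,v-.5,.0471))
h=cv2.cvtColor(a,cv2.COLOR_RGB2HSV)
"
```

```text
15.7 [ 0.5823 -0.1027  0.2436] [[-0.191, 0.982, -0.004], [0.982, 0.191, 0.001], [0.002, -0.004, -1.0]] 0.58 [ 0.7  0.2 -0.3] [ 0.5702 -0.0385  0.3811]
blue [263.1, 135.6] (np.float64(-47.6), np.float64(-44.2)) 0.06569836762135478
blue [300.9, 228.5] (np.float64(-18.0), np.float64(-121.7)) 0.06208214743592794
cap [264.4, 88.1] [254, 62, 19, 42, 329] (np.float64(-48.4), np.float64(-4.7))
315 66 -2.1080775193022383
335 65 -1.2972829808081798
355 65 -1.2118353313684236
375 70 -4.977192415013223
```

```bash
python3 -c "
from rig import hand_in
print(hand_in())"
```

```text
the job is handed in; nothing more can be done
None
```

The orange-capped tube is seated in the read slot with its label face down, about 15° short of exact by my estimate; the blue key was pressed fully and is back up, the blue tube is still at its load line, and the job was handed in at 15.7 s (peak force seen 35 N, fingertip on the key).

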